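Ease the ratchet press by one notch

TASK

The bench press has been ratcheted down a notch too far on the glued bone scale, so let its ram up by exactly one notch: push the red ball of the pawl lever backward (away from the ram side of the press) until the pawl lifts out of the ratchet wheel and stays thrown over, then push the top arm of the star handle backward so that one tooth, and only one, passes the pawl's place. Push the red ball forward again so that the pawl drops back on the wheel, and push the star handle on backward until the next tooth comes up against the pawl and the wheel is held there, one notch back from where it stood. Use only the closed fingertips, gripping nothing and pressing lightly, and leave the work under the ram and the other things on the bench where they are.

Things in the scene. Friction and masses are not known exactly. Their poses are not given: they have to be found in the camera images.
- press: dark green-blue cast bench press, bolted down: base 125 (x) x 84 (y) x 22 mm, head up to z = 202 mm. Origin at the centre of the base's underside; +x points to its back (column side, 'backward'), -x to its front (ram side, towards the robot), +y to its left, +z up
- shaft_mid (a point): point on the horizontal pinion shaft (along the press's y) in the middle of the head, 18 mm behind the press's origin and 165 mm up. On this shaft sit, left of the head at y = 42 to 56 mm, a 12-tooth steel ratchet wheel of radius 46 mm, and right of the head at y = -74 mm a star handle of four arms
- ram_foot (a point): centre of the foot of the square steel ram at the front of the press, just above the caul at the start. Geared to the shaft: it rises 15 mm per rad of backward turn, 7.9 mm a notch
- wheel (a joint): turn of ratchet wheel, shaft and star handle, rad; positive = backward: top moves to the press's +x. Starts at -0.10 to -0.02. At 0.00 the tooth now held meets the pawl, which blocks further backward turn; one notch is 0.524, so the next tooth meets the pawl at 0.524. With the pawl up it turns against steady friction (3 to 5 N at the star's knobs) and stays where it is left
- pawl (a joint): swing of pawl and lever about a pivot along the press's y (at x = 68, z = 214 mm of it), rad; positive = red ball backward, nose up. -0.03 to 0.03 with the nose at the foot of a tooth, up to 0.14 riding on one. Bistable by the ball's weight: below 0.48 it falls on to the wheel, above it falls back to its stop at 0.96 and stays there clear of the teeth. 1 N at the ball moves it
- pawl_ball (a point): centre of the red ball (diameter 24 mm) on the end of the pawl lever, 62 mm from the pivot, y = +49 mm of the press. Pawl down: the lever leans 20 degrees to the front of upright (ball about x = 47, z = 272 mm of the press). Thrown over: 35 degrees to the back (about x = 104, z = 264 mm)
- top_knob (a point): centre of the black ball knob (diameter 22 mm) on that arm of the star handle which stands upright (within 6 degrees) at the start, 82 mm from the shaft, y = -74 mm of the press. The arms are 10 mm round steel rods at right angles, each with such a knob. Backward turn moves this knob to the press's +x
- scale: bone scale 19 x 121 x 4 mm being glued, lying on the press's base under the caul, loose; origin at the centre of its underside
- caul: small oak caul 70 x 30 x 12 mm lying on the bone scale right under the ram, loose; origin at the centre of its underside
- handle: loose wooden file handle, 29 x 130 x 29 mm, lying on the bench; origin at the centre of its underside
- spanner: open-ended steel spanner, 24 x 168 x 6 mm, lying on the bench; origin at the centre of its underside
- pliers: pliers with blue handles, 42 x 144 x 11 mm, lying on the bench; origin at the centre of its underside

How it is judged (in metres and radians):
On the way, in this order (a step that is already met when the one before it is completed fails the run):
1. the pawl is thrown over, clear of the teeth, before the wheel is turned back (value of joint pawl above 0.6 rad and value of joint wheel below 0.08 rad), for 0.2 s.
2. with the pawl still up, the wheel is pushed back so that the first tooth has passed the pawl's place (value of joint pawl above 0.6 rad and value of joint wheel between 0.12 and 0.58 rad), for 0.1 s.
3. the pawl is let down on the wheel behind that one tooth (value of joint pawl below 0.18 rad and value of joint wheel between 0.1 and 0.58 rad), for 0.2 s.
At the end, for the whole second after the job is handed in: The wheel stands one notch back, at 0.46 to 0.58 rad (next tooth against the pawl at 0.524), the pawl is down at the foot of the teeth (below 0.08 rad), both at rest; caul and bone scale are within 10 mm, the other loose things within 20 mm of where they were (value of joint wheel between 0.46 and 0.58 rad and value of joint pawl below 0.08 rad and velocity of joint pawl between -0.05 and 0.05 rad/s and velocity of joint wheel between -0.05 and 0.05 rad/s and distance of each of handle, spanner, pliers from where it was at the start of the episode below 0.02 m and distance of each of caul, scale from where it was at the start of the episode below 0.01 m); the robot touches nothing.
It fails at once if the press's lever, pawl or star handle is gripped or forced (more than 38 N from the robot) (contact force between press and the fingers above 38 N or contact force between press and the arm above 38 N).
It fails at once if the wheel is let back two notches (value of joint wheel above 0.95 rad).
It fails at once if the work under the ram is shifted or lifted (distance of any of caul, scale from where it was at the start of the episode above 0.01 m).
It fails at once if another thing on the bench is moved or lifted (distance of any of handle, spanner, pliers from where it was at the start of the episode above 0.02 m).
It also fails if it takes over 70 s, if anything falls off the work surface, if the arm or the gripper's body presses on something with over 40 N, if the wrist force passes 120 N, or if a joint passes its speed limit or range.

ROBOT

A 7-joint arm with a two-finger parallel gripper is mounted at the origin on a cart in front of the work surface, level with it; the furniture and walls round the work are solid. World frame = base frame: x ahead of the robot, y to its left, z up, the work surface at z = 0. Lengths are in mm, angles in rad, forces in N, time in s.
With the tool pointing down it reaches from about 350 to 900 mm from the base axis. Payload 7.2 kg.
Tool frame: the origin (TCP) lies on the centre line of the jaws, within the pads' length; the fingertips stand 17 mm ahead of it and the grasp point (between the pads) lies 2 mm behind it; x points along the fingers, y is the direction in which the jaws open and shut, and the axes are right-handed (so a half turn about x gives the same grasp; the last joint's range is limited). The gripper opens to 85 mm and grips with 20 to 120 N. Pads are 22 mm wide; open, the fingers measure 114 mm over their backs; the gripper's body (76 mm by 85 mm) begins 54 mm behind the grasp point. The pads swing forward as they close: fully open they stand 13 mm farther back than shut.
Start: joints at [-1.321, 0.411, -0.013, 1.596, 0.006, 1.134, -0.082], TCP at [195.308, 593.703, 226.997] pointing down, gripper open.
Joint ranges: [-2.95, 2.95], [-0.29, 1.99], [-1.47, 1.44], [0.14, 2.54], [-1.03, 4.17], [0.13, 1.85], [-2.86, 2.86]. Speed limits (rad/s): [2.39, 2.39, 3.01, 3.01, 3.14, 3.14, 3.14].

INTERFACE

Orientations are given as a rotation vector (axis times angle).
In Python, from bench import arm, viewer, job_done gives the robot as it stands.
- The arm moves only by the tool move_arm, never from a script. Its argument "rows" is a list of rows, each a list of 2 entries, a list of its own where there are three numbers: the shift along the tool's x, y, z in units of 0.05 m (1.0 is 0.05 m), then the turn, a rotation vector about the tool's x, y, z in units of 0.12 rad (1.0 is 0.12 rad). A call has 1 to 10 rows; each row shifts and turns the pose as measured when the row begins, along the tool's axes as they then stand; what a row does not reach is not made up. A row lasts 1/8 s, in which the tool goes at most 62.5 mm and 10.7 degrees, less where a joint would pass 70% of its speed; a pose out of reach is approached as far as the arm can. A call with a number of a shift or a turn outside -1 to 1 is refused whole. A call with a gripper value outside its range is refused whole. "grip" is the opening in per cent of the stroke, from 0 (shut) to 100 (fully open), set as the call begins (left out, the last holds). The fingers move at their own pace and stop on an object; the grip force is fixed at half the most. Time passes only in rows, so rows that do not move let the fingers close. It gives the time, the measured TCP pose, the force and the opening at its end, in the units of the state.
- arm.sense(): the state, without advancing time (a new reading comes with each control period).
- viewer.snapshot(name): name is "scene" or "top" or "wrist"; returns a dict with "img" (400x640x3 uint8, red, green, blue), "range_z" (400x640 float32, mm along the optical axis (not along the pixel's ray), 0 where there is no reading), "camera_matrix" (3x3 intrinsics, pixels), "k1" (the pictures are not rectified: a ray, as slopes to the right and down, at radius r is drawn at 1 + k1 r^2 times it, then the intrinsics apply), "origin" and "attitude" of the camera in the world; the wrist camera has in their place "hand_eye" (4x4, takes a point from camera to tool coordinates, whose origin is the TCP and whose axes are the tool frame's). Camera axes: x right, y down, z forward; pixel columns grow to the right and rows downward; lengths in mm; the calibration is good to about 2 mm. A picture is of the moment at which its call begins: read the wrist's pose just before it.
- job_done(): hands the job in, once; it reports no verdict.
The state is a dict: "time": time; "joint_positions": joint angles; "qvel": joint speeds; "effort": joint torques, N m; "position": TCP position; "eef_rot": TCP orientation; "force": force on the tool from outside, world axes, zero at the start; "torque": the same for the moment, N m; "opening": finger opening in mm.
Only numpy, scipy, OpenCV 4.12 (cv2) and the standard library are available. Lean on these libraries where they do the work, as an engineer would, in place of code of your own. Each camera call takes 0.05 s, during which the arm holds its last target.

## Working session

There is one attempt and no reset: what is moved stays moved. The work goes in short steps, Python scripts to look and compute and a tool call to move; the robot and the scene stay as the last step left them, time stands still between calls to the robot, and variables do not carry over. Pictures are saved under pics/ and viewed, and the job is handed in when it is done.

Besides the shell and the picture viewer there is one more tool, called after "Call:" as name(argument=value, ...), one argument or row to a line, values as JSON. move_arm: Moves the arm, as the interface text tells. Shifts and turns lie within -1 to 1; 1 stands for 0.05 m of shift or 0.12 rad of turn. Its arguments: {"type":"object","properties":{"rows":{"type":"array"},"grip":{"type":"number"}},"required":["rows"]}

```bash
ls; mkdir -p pics; cat > h.py <<'E'
import numpy as np,cv2
from bench import arm,viewer,job_done
from scipy.spatial.transform import Rotation as R
def snap(n,name):
    s=viewer.snapshot(n); cv2.imwrite('pics/'+name,s['img'][:,:,::-1]); np.savez('pics/'+name+'.npz',**s); return s
def ray(s,u,v):
    K=s['camera_matrix'];k=float(s['k1'])
    d=np.array([[[u,v]]],float)
    p=cv2.undistortPoints(d,K,np.array([k,0,0,0.]))[0,0]
    return np.array([p[0],p[1],1.])
def att(s):
    a=np.array(s['attitude'])
    return a if a.shape==(3,3) else R.from_rotvec(a).as_matrix()
def pt(s,u,v,z=None):
    r=ray(s,u,v)
    if z is None: z=np.median(s['range_z'][int(v)-1:int(v)+2,int(u)-1:int(u)+2])
    return np.array(s['origin'])+att(s)@(r*z)
E
python3 - <<'E'
from h import *
print(arm.sense())
for n in('scene','top','wrist'):
    s=snap(n,n+'0.png'); print(n,{k:v for k,v in s.items() if k not in('img','range_z')})
E
```

```text
pics
{'time': 0.0, 'joint_positions': array([-1.32119405,  0.41191912, -0.01272023,  1.59703049,  0.0056339 ,
        1.13431108, -0.0821796 ]), 'qvel': array([-0.001082  ,  0.00067138,  0.00044199,  0.00029868,  0.00139856,
       -0.00113287,  0.0002231 ]), 'effort': array([-9.93836802e-04, -6.00628209e+01,  6.81444202e-01, -2.99415690e+01,
        1.37407595e-02,  1.04866715e-02,  4.30491866e-05]), 'position': array([195.18919533, 593.21288262, 226.14662698]), 'eef_rot': array([ 0.24807976,  1.55649031, -0.25064616]), 'force': array([ 0.52725908, -0.52613345,  0.31855179]), 'torque': array([ 0.02372954, -0.02658387, -0.00111723]), 'opening': 85.21774292274714}
scene {'camera_matrix': array([[466.23882779,   0.        , 324.49773184],
       [  0.        , 466.23882779, 202.62353603],
       [  0.        ,   0.        ,   1.        ]]), 'k1': -0.07011206338080808, 'origin': array([-417.81091049, -463.88689899,  741.60111504]), 'attitude': array([-1.83532409,  1.06745463, -0.63491315])}
top {'camera_matrix': array([[409.5289405 ,   0.        , 316.41734834],
       [  0.        , 409.5289405 , 200.5567749 ],
       [  0.        ,   0.        ,   1.        ]]), 'k1': -0.0731865347413302, 'origin': array([ 405.54533737,   33.9018245 , 1456.50433214]), 'attitude': array([-2.16178689,  2.200131  , -0.06601173])}
wrist {'camera_matrix': array([[311.90410751,   0.        , 319.87996062],
       [  0.        , 311.90410751, 192.93870738],
       [  0.        ,   0.        ,   1.        ]]), 'k1': -0.05594385841136557, 'hand_eye': array([[ 1.46063641e-03, -2.89506769e-01,  9.57174852e-01,
        -1.47323893e+02],
       [ 9.99997883e-01, -9.64218170e-04, -1.81762089e-03,
         3.77754559e-01],
       [ 1.44913894e-03,  9.57175481e-01,  2.89504748e-01,
        -7.39663184e+01],
       [ 0.00000000e+00,  0.00000000e+00,  0.00000000e+00,
         1.00000000e+00]])}
```

View pics/scene0.png

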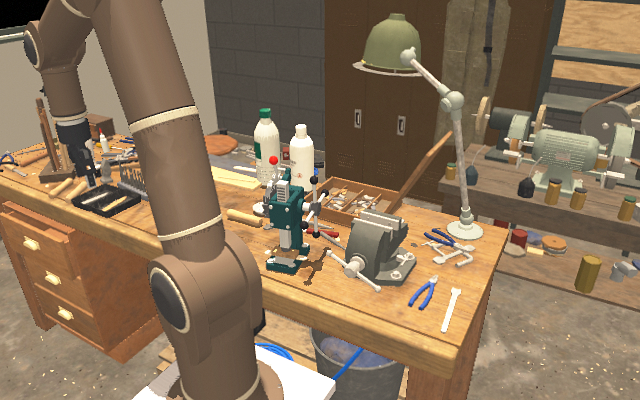

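View pics/top0.png

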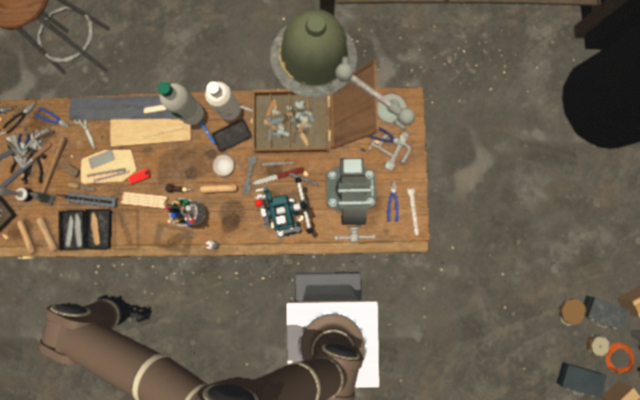

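The top view shows the press at about (285,212) with the red ball at about (262,202) and the star on its right at about (303,200). The vice is to its right at (350,190).

```bash
python3 - <<'E'
import cv2
a=cv2.imread('pics/scene0.png')[130:290,220:360]; cv2.imwrite('pics/s0c.png',cv2.resize(a,None,fx=3.7,fy=3.7,interpolation=cv2.INTER_CUBIC))
a=cv2.imread('pics/top0.png')[140:260,210:390]; cv2.imwrite('pics/t0c.png',cv2.resize(a,None,fx=4.4,fy=4.4,interpolation=cv2.INTER_CUBIC))
E
```

```text
(no output)
```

View pics/s0c.png

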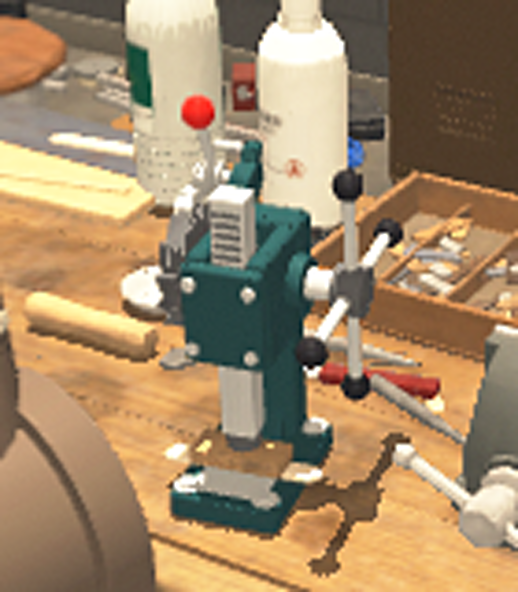

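View pics/t0c.png

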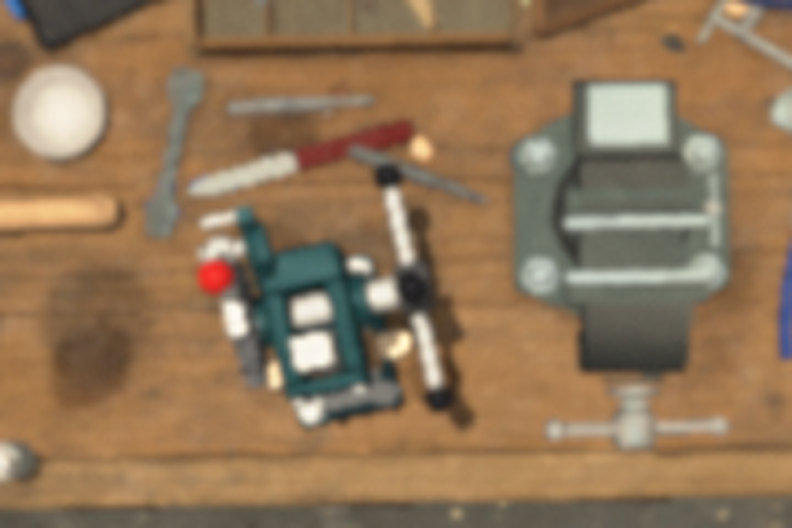

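View pics/wrist0.png

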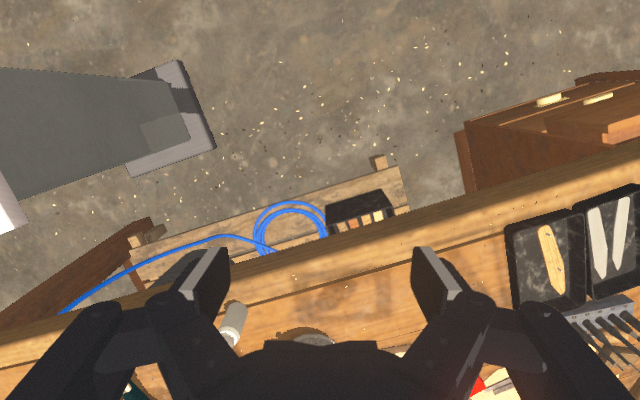

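The red ball is at scene crop (198,112). The top knob is at (348,185), the rear knob at (389,234) and the front knob at (311,352). In the top crop the ball is at (215,277), and the knobs are at (414,285), (388,173) and (438,397). Next I'll measure them.

```bash
cat > meas.py <<'E'
from h import *
def load(n): 
    d=np.load('pics/'+n+'.npz'); return {k:d[k] for k in d}
def comps(s,mask,box):
    x0,y0,x1,y1=box; m=np.zeros(mask.shape,np.uint8); m[y0:y1,x0:x1]=mask[y0:y1,x0:x1]
    n,l,st,c=cv2.connectedComponentsWithStats(m); return [(st[i,4],c[i]) for i in range(1,n) if st[i,4]>=8]
def red(s):
    h=cv2.cvtColor(s['img'],cv2.COLOR_RGB2HSV); return (((h[...,0]<6)|(h[...,0]>174))&(h[...,1]>200)&(h[...,2]>120)).astype(np.uint8)
def black(s): return (s['img'].max(2)<50).astype(np.uint8)
def tri(s1,p1,s2,p2):
    o1,o2=np.array(s1['origin']),np.array(s2['origin']); d1=att(s1)@ray(s1,*p1); d2=att(s2)@ray(s2,*p2)
    t=np.linalg.lstsq(np.c_[d1,-d2],o2-o1,rcond=None)[0]; a=o1+t[0]*d1;b=o2+t[1]*d2
    return (a+b)/2,np.linalg.norm(a-b)
E
python3 - <<'E'
from meas import *
a=load('scene0.png');b=load('top0.png')
for s,box in((a,(220,130,360,290)),(b,(210,140,320,260))):
    for nm,m in(('red',red(s)),('black',black(s))):
        for n,c in comps(s,m,box):
            r=ray(s,*c); u,v=c
            print(nm,n,c.round(1),pt(s,u,v).round(1))
E
```

```text
red 47 [273.3 160.1] [481.4 206.3 274. ]
black 18 [222.9 132.3] [-417.8 -463.9  741.6]
black 18 [319.4 166.1] [-417.8 -463.9  741.6]
black 29 [313.4 180.9] [471.8  79.8 247.8]
black 11 [326.5 193.3] [560.1  93.  171.1]
black 29 [303.5 226.6] [396.4  64.3 160.2]
black 33 [315.7 234.5] [482.9  82.6  85.2]
red 28 [258.4 202.5] [485.3 211.3 284.8]
black 11 [297.5 179.4] [562.9 103.7 181.3]
black 33 [303.8 205.5] [476.1  82.1 257.4]
black 12 [309.8 230.3] [402.9  67.8 171. ]
```

```bash
python3 - <<'E'
from meas import *
a=load('scene0.png');b=load('top0.png')
P={}
for nm,p,q in(('ball',(273.3,160.1),(258.4,202.5)),('top',(313.4,180.9),(303.8,205.5)),('rear',(326,193.2),(297.8,179.5)),('front',(303.5,226.6),(309.7,230.3))):
    x,e=tri(a,p,b,q); P[nm]=x
    ca=pt(a,*p); ca+= (ca-a['origin'])/np.linalg.norm(ca-a['origin'])*9
    cb=pt(b,*q); cb+= (cb-b['origin'])/np.linalg.norm(cb-b['origin'])*9
    print(nm,x.round(1),round(e,1),ca.round(1),cb.round(1))
bt=pt(a,315.7,234.5);bt+=(bt-a['origin'])/np.linalg.norm(bt-a['origin'])*9
print('bottom',bt.round(1))
d=P['rear']-P['front'];print('yaw',np.arctan2(d[1],d[0]),np.linalg.norm(d),np.arctan2(d[2],np.hypot(*d[:2])))
yaw=np.arctan2(d[1],d[0]);Rz=np.array([[np.cos(yaw),-np.sin(yaw)],[np.sin(yaw),np.cos(yaw)]])
star=(P['rear']+P['front'])/2
for off,pp in(((18,-74),star[:2]),((47,49),P['ball'][:2])): print('origin',pp-Rz@np.array(off))
v=P['ball'][:2]-star[:2]; print('ball-star in press frame',Rz.T@v,'expect 29,123')
v=P['top']-star; print(Rz.T@v[:2],v[2])
E
```

```text
ball [487.2 212.3 270.6] 3.0 [488.1 211.2 270.5] [486.  212.8 276. ]
top [476.7  82.7 245. ] 0.4 [478.6  84.2 243.8] [476.6  82.4 248.4]
rear [565.7 101.1 166.8] 5.5 [566.4  98.3 167.2] [563.6 103.2 172.3]
front [403.   68.6 155.4] 0.1 [402.9  68.5 155.5] [403.   68.4 162. ]
bottom [489.3  86.5  80.3]
yaw 0.19707758228682104 166.31429742993552 0.06815989826255
origin [452.17290444 153.86100128]
origin [450.68298782 155.0702446 ]
ball-star in press frame [ 27.77569879 124.47756809] expect 29,123
[-7.92951248 -0.5755097 ] 83.90501867020927
```

```bash
cat > st.py <<'E'
from h import *
import sys
O=np.array([451.5,154.5,0]);yaw=0.20
Rp=R.from_euler('z',yaw).as_matrix()
def show():
    s=arm.sense(); T=R.from_rotvec(s['eef_rot']).as_matrix()
    tip=np.array(s['position'])+17*T[:,0]
    print('t',round(s['time'],2),'tcp',np.round(s['position'],1),'tip in press',(Rp.T@(tip-O)).round(1),'F',np.round(s['force'],1),'open',round(s['opening'],1))
    return s,T
def plan(tipP,yawz=None):
    """shift in tool axes to bring tip to press-frame tipP; turn to align tool x down and tool z with press direction"""
    s,T=show()
    tgt=np.array([[0,0,0],[0,0,0],[0,0,0]],float)
    best=None
    for sg in(1,-1):
        z=Rp[:,0]*sg; x=np.array([0,0,-1.]); y=np.cross(z,x); G=np.c_[x,y,z]
        r=R.from_matrix(T.T@G).as_rotvec()
        if yawz is not None and sg!=yawz: continue
        if best is None or np.linalg.norm(r)<np.linalg.norm(best[0]): best=(r,sg,G)
    r,sg,G=best
    tip=np.array(s['position'])+17*T[:,0]
    d=Rp@np.array(tipP)+O-tip
    print('T\n',T.round(2)); print('turn(units)',(r/0.12).round(2),'sg',sg,'shift units',(T.T@d/50).round(2),'world mm',d.round(1), 'shift after align (final axes) units',(G.T@(Rp@np.array(tipP)+O-17*G[:,0]-s['position'])/50).round(2))
    print('joints',np.round(s['joint_positions'],2))
if len(sys.argv)>3: plan([float(v) for v in sys.argv[1:4]],int(sys.argv[4]) if len(sys.argv)>4 else None)
else: show()
E
python3 st.py 5 49 330; python3 st.py 5 49 330 1; python3 st.py 5 49 330 -1
```

```text
t 0.15 tcp [195.2 593.3 226.3] tip in press [-164.   481.   209.3] F [0.2 0.5 0.7] open 85.3
T
 [[-0.    0.31  0.95]
 [-0.    0.95 -0.31]
 [-1.   -0.    0.  ]]
turn(units) [-4.31 -0.    0.01] sg 1 shift units [-2.4  -5.84  7.21] world mm [ 251.4 -389.8  120.7] shift after align (final axes) units [-2.41 -8.64  3.38]
joints [-1.32  0.41 -0.01  1.6   0.01  1.13 -0.08]
t 0.15 tcp [195.2 593.3 226.3] tip in press [-164.   481.   209.3] F [0.2 0.5 0.7] open 85.3
T
 [[-0.    0.31  0.95]
 [-0.    0.95 -0.31]
 [-1.   -0.    0.  ]]
turn(units) [-4.31 -0.    0.01] sg 1 shift units [-2.4  -5.84  7.21] world mm [ 251.4 -389.8  120.7] shift after align (final axes) units [-2.41 -8.64  3.38]
joints [-1.32  0.41 -0.01  1.6   0.01  1.13 -0.08]
t 0.15 tcp [195.2 593.3 226.3] tip in press [-164.   481.   209.3] F [0.2 0.5 0.7] open 85.3
T
 [[-0.    0.31  0.95]
 [-0.    0.95 -0.31]
 [-1.   -0.    0.  ]]
turn(units) [2.187e+01 1.000e-02 0.000e+00] sg -1 shift units [-2.4  -5.84  7.21] world mm [ 251.4 -389.8  120.7] shift after align (final axes) units [-2.41  8.64 -3.38]
joints [-1.32  0.41 -0.01  1.6   0.01  1.13 -0.08]
```

Call:
move_arm(
  rows=[
    [[-0.8,0,0],[-0.8,0,0]],
    [[-0.8,0,0],[-0.8,0,0]],
    [[-0.8,0,0],[-0.8,0,0]],
    [[-0.4,0,0],[-0.8,0,0]],
    [[0,0,0],[-0.8,0,0]],
    [[0,0,0],[-0.4,0,0]],
  ],
  grip=0,
)

```text
time: 0.9
position: [194.9, 592.5, 368.4]
eef_rot: [-0.183, 1.565, 0.174]
force: [0.4, -1.0, -1.1]
opening: 0.3
```

```bash
python3 st.py 0 49 320
```

```text
t 0.9 tcp [194.9 592.5 368.4] tip in press [-164.6  480.2  351.4] F [ 0.4 -1.  -1.1] open 0.3
T
 [[-0.   -0.23  0.97]
 [-0.01  0.97  0.23]
 [-1.   -0.01 -0.  ]]
turn(units) [ 0.23 -0.02  0.05] sg 1 shift units [ 0.67 -8.71  3.05] world mm [ 246.9 -389.9  -31.4] shift after align (final axes) units [ 0.63 -8.63  3.29]
joints [-1.26  0.34 -0.1   1.37  0.03  1.44  0.44]
```

Call:
move_arm(
  rows=[
    [[0,-0.8,0.3],[0.23,0,0]],
    [[0,-0.8,0.3],[0,0,0]],
    [[0,-0.8,0.3],[0,0,0]],
    [[0,-0.8,0.3],[0,0,0]],
    [[0,-0.8,0.3],[0,0,0]],
    [[0,-0.8,0.3],[0,0,0]],
    [[0,-0.8,0.3],[0,0,0]],
    [[0,-0.8,0.3],[0,0,0]],
    [[0,-0.8,0.3],[0,0,0]],
  ],
)

```text
time: 2.02
position: [403.1, 258.7, 367.2]
eef_rot: [-0.169, 1.57, 0.155]
force: [0.7, 0.4, 0.2]
opening: 0.2
```

```bash
python3 st.py 5 49 320
```

```text
t 2.02 tcp [403.1 258.7 367.2] tip in press [-26.8 111.6 350.2] F [0.7 0.4 0.2] open 0.2
T
 [[-0.   -0.2   0.98]
 [-0.01  0.98  0.2 ]
 [-1.   -0.01 -0.01]]
turn(units) [ 0.05 -0.05  0.07] sg 1 shift units [ 0.61 -1.25  0.63] world mm [ 43.6 -55.1 -30.2] shift after align (final axes) units [ 0.6  -1.26  0.63]
joints [-0.8   0.06  0.13  1.72 -0.    1.37  1.11]
```

Call:
move_arm(
  rows=[
    [[0,-0.65,0.3],[0,0,0]],
    [[0,-0.6,0.3],[0,0,0]],
    [[0.6,0,0],[0,0,0]],
    [[0,0,0],[0,0,0]],
  ],
)

```text
time: 2.52
position: [447.7, 197.1, 337.0]
eef_rot: [-0.164, 1.57, 0.149]
force: [-0.6, -0.1, 0.1]
opening: -0.4
```

```bash
python3 st.py 5 49 262; python3 - <<'E'
from meas import *
for n in('scene','top','wrist'): snap(n,n+'1.png')
a=cv2.imread('pics/scene1.png')[90:290,200:380]; cv2.imwrite('pics/s1c.png',cv2.resize(a,None,fx=3,fy=3))
E
```

```text
t 2.52 tcp [447.7 197.1 337. ] tip in press [  4.6  42.4 320. ] F [-0.6 -0.1  0.1] open -0.4
T
 [[-0.   -0.2   0.98]
 [-0.01  0.98  0.2 ]
 [-1.   -0.01 -0.01]]
turn(units) [-0.01 -0.05  0.07] sg 1 shift units [1.16 0.14 0.01] world mm [ -1.    6.6 -58. ] shift after align (final axes) units [1.16 0.13 0.  ]
joints [-0.71  0.09  0.21  1.76 -0.01  1.3   1.27]
```

View pics/s1c.png

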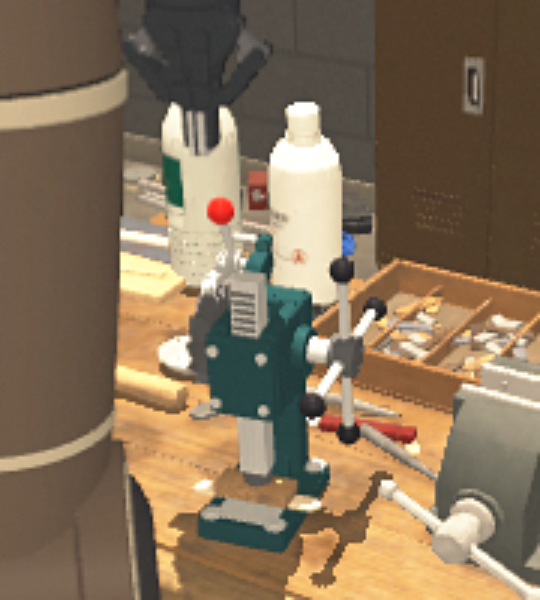

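View pics/wrist1.png

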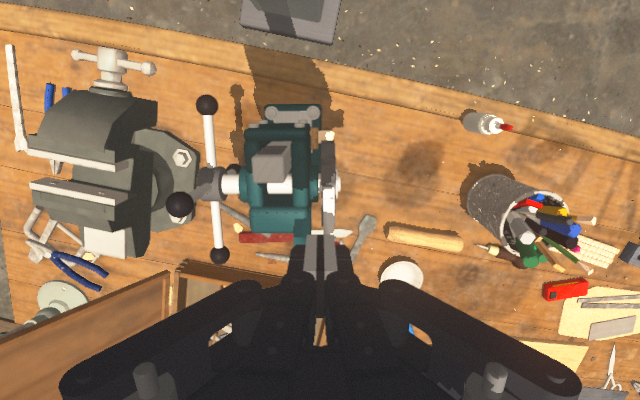

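Call:
move_arm(
  rows=[
    [[0.4,0.13,0],[0,-0.05,0.07]],
    [[0.5,0,0],[0,0,0]],
    [[0.4,0,0],[0,0,0]],
    [[0,0,0],[0,0,0]],
    [[0,0,0.15],[0,0,0]],
    [[0,0,0.15],[0,0,0]],
    [[0,0,0.15],[0,0,0]],
  ],
)

```text
time: 3.55
position: [473.7, 214.6, 281.8]
eef_rot: [-0.155, 1.549, 0.168]
force: [0.6, -0.2, -0.4]
opening: 0.0
```

```bash
python3 st.py 60 49 256; python3 - <<'E'
from meas import *
s=snap('scene','scene2.png')
print([(n,c.round(1),pt(s,*c).round(1)) for n,c in comps(s,red(s),(220,130,360,290))])
a=cv2.imread('pics/scene2.png')[90:290,200:380]; cv2.imwrite('pics/s2c.png',cv2.resize(a,None,fx=3,fy=3))
E
```

```text
t 3.55 tcp [473.7 214.6 281.8] tip in press [ 33.9  54.6 264.8] F [ 0.6 -0.2 -0.4] open 0.0
T
 [[ 0.01 -0.2   0.98]
 [ 0.01  0.98  0.2 ]
 [-1.    0.01  0.02]]
turn(units) [ 0.05  0.14 -0.06] sg 1 shift units [ 0.18 -0.12  0.52] world mm [26.7 -0.3 -8.8] shift after align (final axes) units [ 0.18 -0.11  0.53]
joints [-0.7   0.17  0.21  1.8  -0.04  1.16  1.3 ]
[(np.int32(44), array([273.5, 160.2]), array([480.2, 204.8, 274.3]))]
```

View pics/s2c.png

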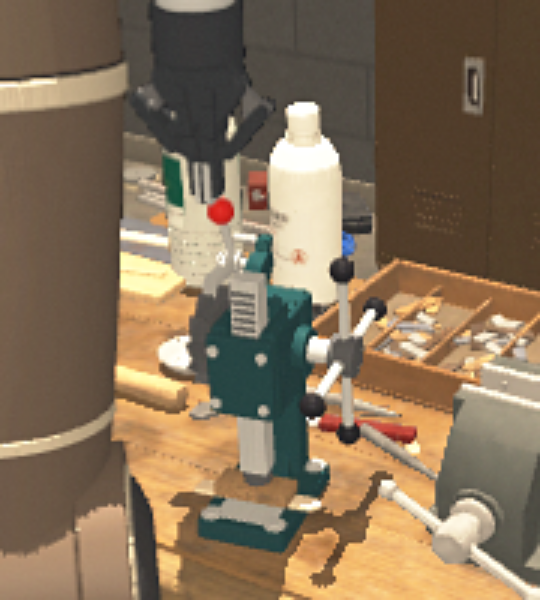

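```bash
python3 - <<'E'
from meas import *
s=snap('scene','scene3.png'); st=arm.sense(); T=R.from_rotvec(st['eef_rot']).as_matrix()
A=att(s)
def proj(P):
    return cv2.projectPoints((A.T@(np.array(P)-s['origin'])).reshape(1,1,3),np.zeros(3),np.zeros(3),s['camera_matrix'],np.array([float(s['k1']),0,0,0]))[0].ravel()
print('tip',proj(st['position']+17*T[:,0]),'ball',proj([487.2,212.3,270.6]))
for dz in(-11,11):
  for dy in(-14,14): print(dz,dy,proj(st['position']+T@[17,dy,dz]))
for v in range(138,172,3): print(v,[int(s['range_z'][v,u]) for u in range(258,284,2)])
a=cv2.imread('pics/scene3.png')[135:175,245:295]; cv2.imwrite('pics/s3c.png',cv2.resize(a,None,fx=12,fy=12,interpolation=cv2.INTER_NEAREST))
s=snap('top','top3.png')
print([(n,c.round(1),pt(s,*c).round(1)) for n,c in comps(s,red(s),(210,140,320,260))])
snap('wrist','wrist3.png')
E
```

```text
tip [269.18457822 163.87297063] ball [272.73487302 160.08325932]
-11 -14 [272.44345384 166.23416749]
-11 14 [262.46842436 164.88556101]
11 -14 [275.84614795 162.8700088 ]
11 14 [265.99668335 161.56318877]
138 [1170, 1171, 1166, 1166, 1168, 1157, 1155, 1160, 1160, 1154, 1150, 1146, 0]
141 [1621, 1616, 1171, 1160, 1171, 1164, 1163, 1161, 1155, 1152, 1154, 0, 0]
144 [1625, 1627, 1620, 1173, 1168, 1171, 1163, 0, 1184, 1643, 1648, 0, 0]
147 [1632, 1626, 1624, 1181, 1174, 1173, 1177, 1170, 1179, 1646, 1656, 0, 0]
150 [1637, 1641, 1629, 1184, 1176, 1171, 1179, 1179, 1184, 1645, 1668, 0, 0]
153 [1640, 1636, 1637, 1189, 1182, 1181, 1185, 1183, 1192, 1653, 1659, 1687, 0]
156 [1649, 1644, 1639, 1638, 1191, 1182, 1185, 1195, 1208, 1648, 1668, 1692, 0]
159 [1661, 1643, 1646, 1649, 1648, 1648, 1207, 1204, 1196, 1202, 1670, 1686, 0]
162 [1657, 1647, 1654, 1643, 1650, 1648, 1204, 1203, 0, 1206, 1677, 1686, 0]
165 [1669, 1657, 1657, 1653, 1659, 1660, 1664, 1658, 1219, 1671, 1684, 1700, 3932]
168 [1679, 1672, 1661, 1664, 1654, 1668, 1662, 1660, 1227, 1231, 1266, 1266, 1266]
171 [1686, 1675, 1674, 1675, 1671, 1666, 1674, 1683, 1684, 1241, 1689, 1706, 3956]
[]
```

View pics/s3c.png

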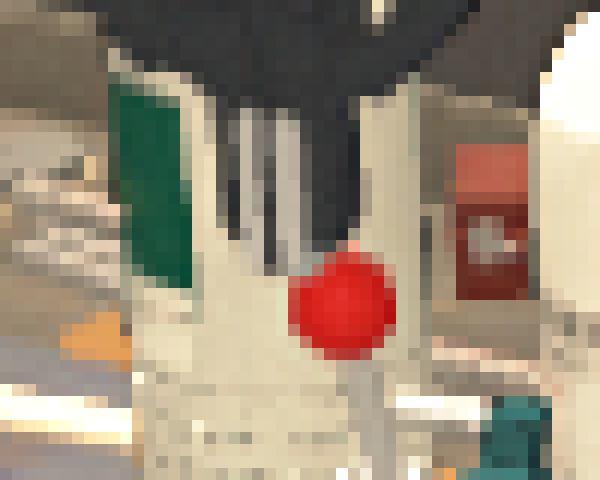

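View pics/wrist3.png

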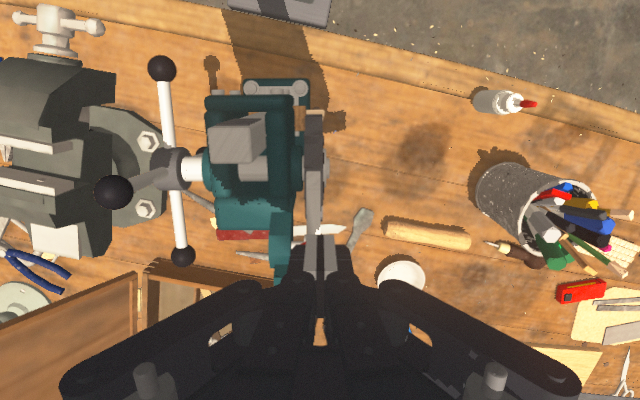

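```bash
python3 - <<'E'
from st import *
s=dict(np.load('pics/scene3.png.npz'))
for u,v in((265,153),(268,153),(272,153),(268,156),(270,150),(264,150),(273,150),(266,147)):
    p=pt(s,u,v); print(u,v,s['range_z'][v,u],p.round(1),(Rp.T@(p-O)).round(1))
E
```

```text
t 3.75 tcp [472.8 214.2 281. ] tip in press [ 33.   54.3 264. ] F [-0.9  0.8  0.7] open -0.2
265 153 1180.5537 [463.3 217.5 297.8] [ 24.1  59.4 297.8]
268 153 1181.2533 [466.3 210.3 298.2] [ 25.6  51.7 298.2]
272 153 1183.461 [471.6 201.6 298. ] [ 29.   42.2 298. ]
268 156 1182.6594 [468.5 212.6 288.7] [ 28.2  53.5 288.7]
270 150 1179.6375 [469.4 205.7 306.1] [ 27.8  46.6 306.1]
264 150 1184.2263 [466.3 222.4 304. ] [ 28.   63.6 304. ]
273 150 1179.957 [474.8 200.3 305.3] [ 31.9  40.2 305.3]
266 147 1174.8031 [463.  212.8 315.1] [ 22.9  54.9 315.1]
```

```bash
python3 - <<'E'
import cv2,numpy as np
a=cv2.imread('pics/wrist3.png')[180:300,250:390]; cv2.imwrite('pics/w3c.png',cv2.resize(a,None,fx=5,fy=5))
d=np.load('pics/wrist3.png.npz')['range_z']
for v in range(190,290,6): print(v,[int(d[v,u]) for u in range(290,352,5)])
E
```

```text
190 [265, 263, 264, 229, 215, 215, 228, 447, 447, 445, 446, 447, 446]
196 [255, 308, 449, 229, 216, 217, 228, 449, 449, 450, 449, 450, 450]
202 [245, 452, 452, 240, 218, 218, 241, 452, 452, 452, 451, 453, 452]
208 [241, 455, 456, 242, 219, 219, 243, 454, 456, 455, 455, 454, 454]
214 [239, 458, 458, 245, 221, 221, 244, 456, 457, 457, 457, 456, 459]
220 [235, 461, 460, 460, 222, 223, 268, 459, 461, 461, 462, 459, 461]
226 [232, 455, 454, 455, 222, 224, 457, 457, 455, 456, 457, 457, 464]
232 [230, 458, 458, 458, 225, 225, 459, 459, 458, 459, 466, 465, 467]
238 [230, 469, 469, 230, 145, 146, 146, 145, 145, 471, 469, 470, 453]
244 [229, 232, 148, 141, 141, 139, 141, 139, 140, 148, 148, 461, 458]
250 [143, 143, 143, 135, 134, 135, 134, 134, 135, 143, 144, 142, 460]
256 [137, 138, 138, 129, 129, 128, 129, 130, 129, 129, 138, 137, 137]
262 [131, 131, 133, 123, 125, 125, 125, 124, 125, 124, 133, 133, 131]
268 [129, 129, 128, 119, 120, 120, 120, 120, 120, 120, 127, 129, 128]
274 [115, 111, 111, 114, 114, 120, 118, 119, 114, 114, 111, 112, 114]
280 [110, 109, 109, 110, 110, 120, 119, 111, 111, 111, 107, 109, 111]
286 [107, 107, 106, 106, 107, 115, 120, 111, 106, 106, 107, 108, 108]
```

View pics/w3c.png

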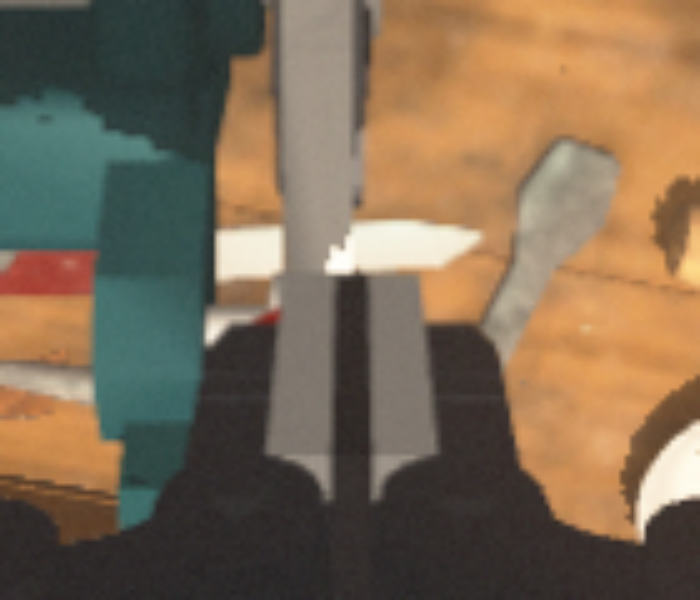

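The fingertips show about 15–20 mm higher than the stated 17 mm ahead of the TCP. In the scene view the lowest finger pixel, (268,157), is at z ≈ 284, and in the wrist view the tip is at (320,235), about x ≈ -10 in the tool frame. The ball has not moved. I'll back off, go lower and recheck.

Call:
move_arm(
  rows=[
    [[0,-0.1,-0.3],[0,0.14,-0.06]],
    [[0,0,-0.3],[0,0,0]],
    [[0.3,0,0],[0,0,0]],
    [[0.2,0,0],[0,0,0]],
    [[0,0,0],[0,0,0]],
  ],
)

```text
time: 4.38
position: [440.9, 201.8, 253.6]
eef_rot: [-0.164, 1.569, 0.16]
force: [-0.8, 0.2, 0.2]
opening: -0.2
```

```bash
python3 st.py 60 49 240; python3 - <<'E'
from meas import *
s=snap('scene','scene4.png')
a=cv2.imread('pics/scene4.png')[135:175,245:295]; cv2.imwrite('pics/s4c.png',cv2.resize(a,None,fx=12,fy=12,interpolation=cv2.INTER_NEAREST))
for u,v in((265,159),(268,161),(270,161),(266,163),(268,164),(268,166)): print(u,v,pt(s,u,v).round(1))
E
```

```text
t 4.38 tcp [440.9 201.8 253.6] tip in press [ -1.1  48.5 236.6] F [-0.8  0.2  0.2] open -0.2
T
 [[-0.   -0.2   0.98]
 [-0.    0.98  0.2 ]
 [-1.   -0.   -0.  ]]
turn(units) [ 0.05 -0.04  0.01] sg 1 shift units [-0.07  0.    1.22] world mm [59.7 12.7  3.4] shift after align (final axes) units [-0.07  0.01  1.22]
joints [-0.7   0.14  0.2   1.9  -0.03  1.11  1.28]
265 159 [432.3 194.8 297.3]
268 161 [438.  190.3 290.7]
270 161 [446.9 190.8 287.3]
266 163 [434.6 194.3 285.8]
268 164 [437.9 190.8 282.6]
268 166 [436.4 190.1 277.9]
```

View pics/s4c.png

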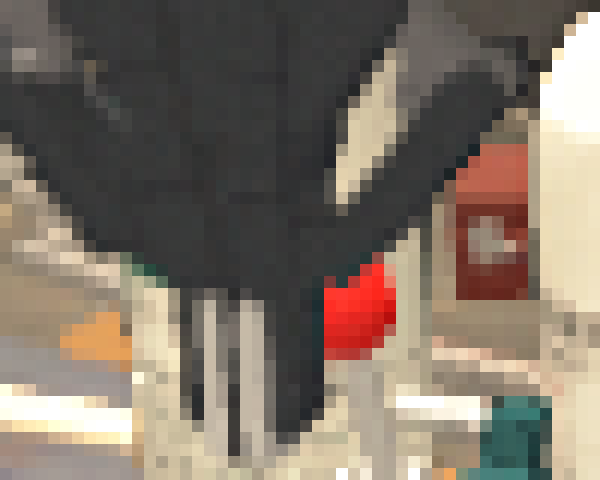

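Call:
move_arm(
  rows=[
    [[0,0,0.2],[0,0,0]],
    [[0,0,0.2],[0,0,0]],
    [[0,0,0.2],[0,0,0]],
    [[0,0,0.2],[0,0,0]],
    [[0,0,0],[0,0,0]],
  ],
)

```text
time: 5.05
position: [484.6, 211.1, 254.2]
eef_rot: [-0.163, 1.567, 0.16]
force: [0.1, -0.7, 0.2]
opening: 0.1
```

```bash
python3 st.py 60 49 240; python3 - <<'E'
from meas import *
s=snap('scene','scene5.png')
a=cv2.imread('pics/scene5.png')[130:180,245:305]; cv2.imwrite('pics/s5c.png',cv2.resize(a,None,fx=10,fy=10,interpolation=cv2.INTER_NEAREST))
print([(n,c.round(1),pt(s,*c).round(1)) for n,c in comps(s,red(s),(220,130,290,190))])
E
```

```text
t 5.05 tcp [484.6 211.1 254.2] tip in press [ 43.6  48.9 237.2] F [ 0.1 -0.7  0.2] open 0.1
T
 [[-0.   -0.2   0.98]
 [-0.    0.98  0.2 ]
 [-1.   -0.   -0.  ]]
turn(units) [ 0.05 -0.02  0.01] sg 1 shift units [-0.06  0.    0.33] world mm [16.   3.4  2.8] shift after align (final axes) units [-0.06  0.    0.33]
joints [-0.68  0.22  0.21  1.8  -0.05  1.12  1.32]
[(np.int32(8), array([279.4, 156. ]), array([506.2, 204.1, 276.8]))]
```

View pics/s5c.png

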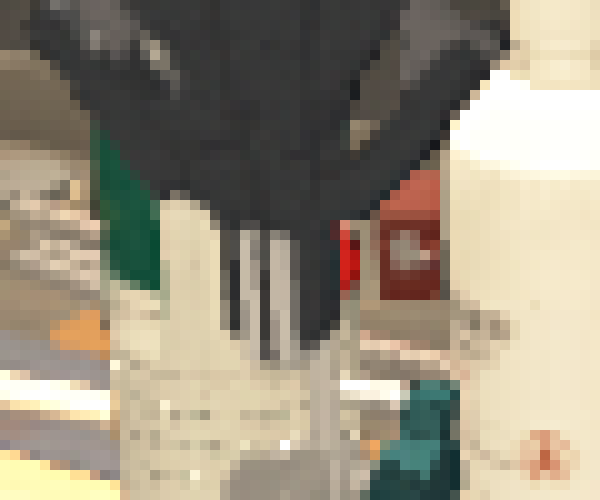

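The ball is moving, with its red edge at (279,156). I'll push on.

Call:
move_arm(
  rows=[
    [[0,0,0.2],[0,0,0]],
    [[0,0,0.2],[0,0,0]],
    [[0,0,0.1],[0,0,0]],
    [[0,0,0],[0,0,0]],
    [[0,0,0],[0,0,0]],
    [[0,0,0],[0,0,0]],
  ],
)

```text
time: 5.85
position: [510.0, 216.4, 254.1]
eef_rot: [-0.163, 1.568, 0.16]
force: [-0.1, -0.2, 0.5]
opening: 0.1
```

```bash
python3 st.py 60 49 240; python3 - <<'E'
from st import *
from meas import *
s=snap('scene','scene6.png')
a=cv2.imread('pics/scene6.png')[130:180,245:305]; cv2.imwrite('pics/s6c.png',cv2.resize(a,None,fx=10,fy=10,interpolation=cv2.INTER_NEAREST))
for n,c in comps(s,red(s),(220,130,300,190)): print(n,c.round(1),(Rp.T@(pt(s,*c)-O)).round(1))
E
```

```text
t 5.85 tcp [510.  216.4 254.1] tip in press [ 69.5  49.  237.1] F [-0.1 -0.2  0.5] open 0.1
T
 [[-0.   -0.2   0.98]
 [-0.    0.98  0.2 ]
 [-1.   -0.   -0.  ]]
turn(units) [ 0.05 -0.03  0.01] sg 1 shift units [-0.06  0.   -0.19] world mm [-9.3 -1.9  2.9] shift after align (final axes) units [-0.06 -0.   -0.19]
joints [-0.66  0.27  0.22  1.75 -0.06  1.14  1.35]
t 5.85 tcp [510.  216.4 254.1] tip in press [ 69.5  49.  237.1] F [-0.1 -0.2  0.5] open 0.1
21 [283.9 154.3] [ 98.7  40.2 267.6]
```

View pics/s6c.png

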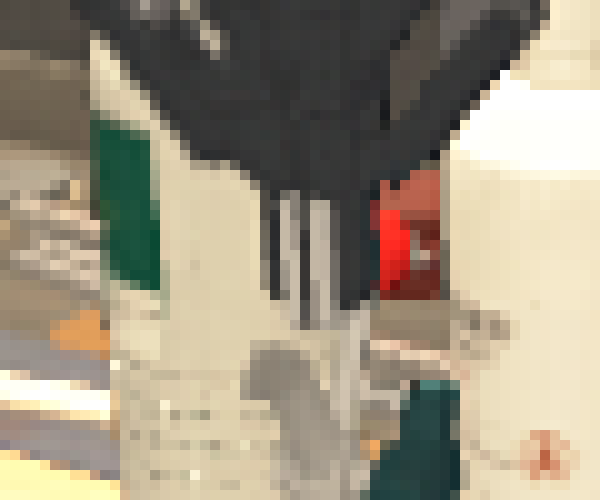

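Thrown over: the red ball is at about x 99 and z 268 in the press frame. Now I'll lift clear and go in front of the top knob.

```bash
sed -i 's/17\*T\[:,0\]/TL*T[:,0]/g; s/17\*G\[:,0\]/TL*G[:,0]/; s/yaw=0.20/yaw=0.20;TL=-2/' st.py; python3 st.py 69.5 49 340
```

```text
t 5.9 tcp [510.  216.4 254.1] tip in press [ 69.6  49.1 256.1] F [ 0.4 -0.2 -0. ] open 0.1
T
 [[-0.   -0.2   0.98]
 [-0.    0.98  0.2 ]
 [-1.   -0.   -0.  ]]
turn(units) [ 0.05 -0.03  0.01] sg 1 shift units [-1.68 -0.   -0.01] world mm [-0.1 -0.1 83.9] shift after align (final axes) units [-1.68 -0.   -0.  ]
joints [-0.66  0.27  0.22  1.75 -0.06  1.14  1.35]
```

Call:
move_arm(
  rows=[
    [[0,0,-0.4],[0,0,0]],
    [[-0.8,0,-0.4],[0,0,0]],
    [[-0.8,0,-0.4],[0,0,0]],
    [[0,-0.8,-0.3],[0,0,0]],
    [[0,-0.8,-0.2],[0,0,0]],
    [[0,-0.8,0],[0,0,0]],
    [[0,0,0],[0,0,0]],
  ],
)

```text
time: 6.78
position: [448.8, 78.4, 338.1]
eef_rot: [-0.164, 1.565, 0.163]
force: [0.1, -0.0, 0.2]
opening: -0.2
```

```bash
python3 st.py -30 -74 232; python3 - <<'E'
from st import *
from meas import *
s=snap('scene','scene7.png')
a=cv2.imread('pics/scene7.png')[110:260,220:360]; cv2.imwrite('pics/s7c.png',cv2.resize(a,None,fx=4,fy=4,interpolation=cv2.INTER_NEAREST))
for n,c in comps(s,red(s),(220,130,300,190)): print(n,c.round(1),(Rp.T@(pt(s,*c)-O)).round(1))
E
```

```text
t 6.78 tcp [448.8  78.4 338.1] tip in press [-17.8 -74.  340.1] F [ 0.1 -0.   0.2] open -0.2
T
 [[ 0.   -0.21  0.98]
 [-0.    0.98  0.21]
 [-1.   -0.   -0.  ]]
turn(units) [ 0.07 -0.    0.  ] sg 1 shift units [ 2.16  0.   -0.24] world mm [ -12.    -2.4 -108.1] shift after align (final axes) units [ 2.16  0.   -0.24]
joints [-0.58  0.02  0.31  1.83 -0.01  1.29  1.51]
t 6.78 tcp [448.8  78.4 338.1] tip in press [-17.8 -74.  340.1] F [ 0.1 -0.   0.2] open -0.2
50 [281.9 154.4] [ 96.4  45.1 267.6]
```

View pics/s7c.png

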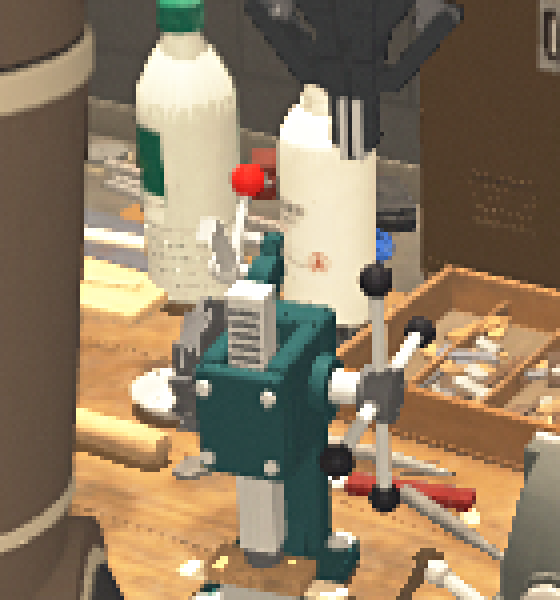

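The pawl lever stays thrown over, with the ball at crop (248,181), and the star is unmoved. Next I'll descend in front of the top knob.

Call:
move_arm(
  rows=[
    [[0,0,-0.26],[0,0,0]],
    [[0.8,0,0],[0,0,0]],
    [[0.8,0,0],[0,0,0]],
    [[0.5,0,0],[0,0,0]],
    [[0,0,0],[0,0,0]],
  ],
)

```text
time: 7.45
position: [431.5, 82.8, 230.7]
eef_rot: [-0.171, 1.564, 0.174]
force: [1.2, 1.5, 0.3]
opening: -0.3
```

```bash
python3 st.py 10 -74 232; python3 - <<'E'
from st import *
from meas import *
s=snap('scene','scene8.png')
a=cv2.imread('pics/scene8.png')[110:260,220:360]; cv2.imwrite('pics/s8c.png',cv2.resize(a,None,fx=4,fy=4,interpolation=cv2.INTER_NEAREST))
E
```

```text
t 7.45 tcp [431.5  82.8 230.7] tip in press [-33.9 -66.3 232.7] F [1.2 1.5 0.3] open -0.3
T
 [[-0.   -0.22  0.98]
 [ 0.    0.98  0.22]
 [-1.    0.   -0.  ]]
turn(units) [ 0.16 -0.   -0.02] sg 1 shift units [ 0.01 -0.17  0.87] world mm [44.5  1.2 -0.7] shift after align (final axes) units [ 0.01 -0.15  0.88]
joints [-0.58  0.08  0.3   2.03 -0.03  1.04  1.53]
t 7.45 tcp [431.5  82.8 230.7] tip in press [-33.9 -66.3 232.7] F [1.2 1.5 0.3] open -0.3
```

View pics/s8c.png

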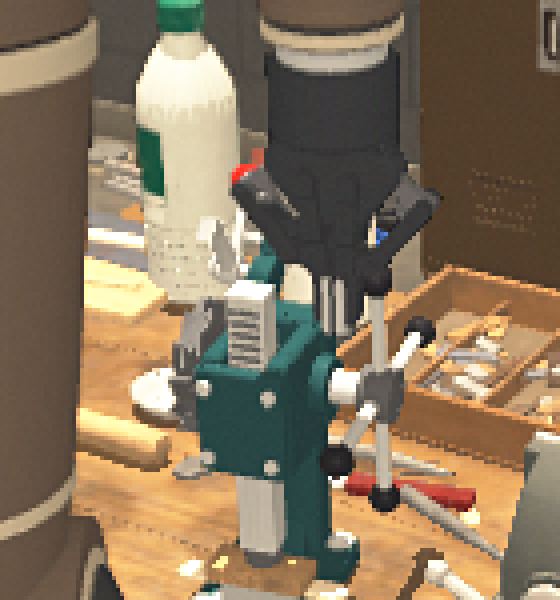

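Call:
move_arm(
  rows=[
    [[0,-0.15,0],[0.16,0,0]],
    [[0,0,0.2],[0,0,0]],
    [[0,0,0.2],[0,0,0]],
    [[0,0,0.2],[0,0,0]],
    [[0,0,0.2],[0,0,0]],
    [[0,0,0],[0,0,0]],
  ],
)

```text
time: 8.25
position: [476.9, 84.5, 235.2]
eef_rot: [-0.154, 1.561, 0.16]
force: [-0.0, -0.4, 0.0]
opening: -0.4
```

```bash
cat > star.py <<'E'
from st import *
from meas import *
def star(name):
    s=snap('scene',name)
    a=s['img'][110:260,220:360,::-1]; cv2.imwrite('pics/c'+name,cv2.resize(a,None,fx=4,fy=4,interpolation=cv2.INTER_NEAREST))
    for n,c in comps(s,red(s),(220,130,300,190)): print('red',n,c.round(1),(Rp.T@(pt(s,*c)-O)).round(1))
    for n,c in comps(s,black(s),(290,170,350,290)):
        # intersect ray with plane y=-74 of press
        d=Rp.T@att(s)@ray(s,*c); o=Rp.T@(np.array(s['origin'])-O); p=o+d*(-74-o[1])/d[1]
        v=p-np.array([18,-74,165]); print('blk',n,c.round(1),p.round(1),'r',np.hypot(v[0],v[2]).round(1),'ang',(((np.arctan2(v[0],v[2])+np.pi/4)%(np.pi/2))-np.pi/4).round(3))
star(sys.argv[-1])
E
python3 star.py scene9.png
python3 - <<'E'
from meas import *
s=load('scene0.png')
from st import *
for n,c in comps(s,black(s),(290,170,350,290)):
        d=Rp.T@att(s)@ray(s,*c); o=Rp.T@(np.array(s['origin'])-O); p=o+d*(-74-o[1])/d[1]
        v=p-np.array([18,-74,165]); print('blk0',n,c.round(1),p.round(1),np.hypot(v[0],v[2]).round(1),'ang',(((np.arctan2(v[0],v[2])+np.pi/4)%(np.pi/2))-np.pi/4).round(3))
E
```

```text
t 8.25 tcp [476.9  84.5 235.2] tip in press [ 11.  -73.6 237.2] F [-0.  -0.4  0. ] open -0.4
red 51 [281.9 154.3] [ 96.8  45.3 267.8]
blk 11 [308. 175.] [-23.6 -74.  275.8] r 118.3 ang -0.359
blk 16 [318.9 175.9] [ 55.4 -74.  238.6] r 82.5 ang 0.47
blk 11 [326.4 199.9] [116.3 -74.  138.5] r 101.8 ang 0.264
blk 51 [303.5 217.8] [-61.7 -74.  178.4] r 80.8 ang 0.167
blk 37 [313.4 237.3] [  5.4 -74.   82.3] r 83.6 ang 0.152
t 8.3 tcp [476.6  84.5 235.1] tip in press [ 10.7 -73.6 237.1] F [-0.3  0.5  0. ] open -0.0
blk0 29 [313.4 180.9] [ 13.9 -74.  243.3] 78.4 ang -0.053
blk0 11 [326.5 193.3] [118.1 -74.  158.3] 100.3 ang 0.067
blk0 29 [303.5 226.6] [-63.2 -74.  154.7] 81.9 ang -0.127
blk0 33 [315.7 234.5] [ 24.  -74.   80.2] 85.1 ang -0.071
```

View pics/cscene9.png

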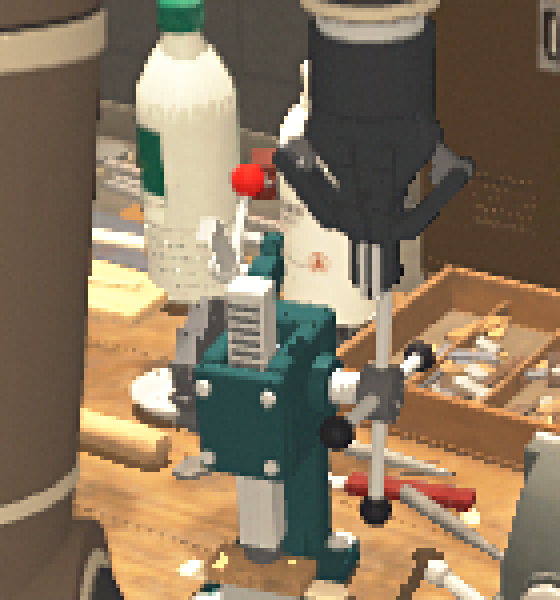

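Call:
move_arm(
  rows=[
    [[0.04,0,0.1],[0,0,0]],
    [[0.04,0,0.1],[0,0,0]],
    [[0,0,0],[0,0,0]],
  ],
)

```text
time: 8.68
position: [486.4, 86.6, 230.7]
eef_rot: [-0.154, 1.562, 0.16]
force: [-0.5, 0.9, -0.3]
opening: -0.2
```

```bash
python3 star.py scene10.png
```

```text
t 8.68 tcp [486.4  86.6 230.7] tip in press [ 20.7 -73.5 232.7] F [-0.5  0.9 -0.3] open -0.2
red 51 [281.8 154.4] [ 96.3  45.3 267.8]
blk 19 [309.5 175.3] [-13.2 -74.  270.5] r 110.0 ang -0.288
blk 15 [313.1 176.1] [ 11.7 -74.  257.4] r 92.6 ang -0.068
blk 12 [325.9 203.3] [112.2 -74.  129.8] r 100.6 ang 0.358
blk 54 [303.7 214.1] [-59.5 -74.  187.7] r 80.8 ang 0.285
blk 37 [312.1 238.5] [ -4.5 -74.   84.6] r 83.5 ang 0.272
```

Compared with the start, the star has turned back by about 0.34–0.41, so the wheel is at about 0.3. Next I'll withdraw and go behind the ball.

Call:
move_arm(
  rows=[
    [[0,0,-0.4],[0,0,0]],
    [[-0.8,0,-0.1],[0,0,0]],
    [[-0.8,0,0],[0,0,0]],
    [[-0.6,0,0],[0,0,0]],
    [[0,0.8,0.8],[0,0,0]],
    [[0,0.8,0.8],[0,0,0]],
    [[0,0.8,0.8],[0,0,0]],
    [[0,0,0.4],[0,0,0]],
    [[0,0,0],[0,0,0]],
  ],
)

```text
time: 9.85
position: [581.1, 231.1, 347.5]
eef_rot: [-0.149, 1.549, 0.161]
force: [-0.8, -0.3, -0.2]
opening: 0.2
```

```bash
python3 st.py 142 49 250;python3 star.py scene11.png
```

```text
t 9.85 tcp [581.1 231.1 347.5] tip in press [142.2  49.3 349.5] F [-0.8 -0.3 -0.2] open 0.2
T
 [[ 0.01 -0.2   0.98]
 [ 0.01  0.98  0.2 ]
 [-1.    0.01  0.02]]
turn(units) [-0.02  0.14 -0.05] sg 1 shift units [ 1.99 -0.02 -0.04] world mm [ -0.1  -0.4 -99.5] shift after align (final axes) units [ 1.99 -0.01 -0.  ]
joints [-0.65  0.33  0.27  1.45 -0.09  1.36  1.39]
t 9.85 tcp [581.1 231.1 347.5] tip in press [142.2  49.3 349.5] F [-0.8 -0.3 -0.2] open 0.2
red 45 [281.9 154.7] [ 95.5  44.8 267.2]
blk 32 [317.5 177.7] [ 44.5 -74.  238.4] r 78.0 ang 0.347
blk 12 [325.9 203.3] [112.2 -74.  129.8] r 100.6 ang 0.358
blk 30 [303.7 215.5] [-59.6 -74.  183.8] r 79.8 ang 0.238
blk 35 [312.3 238.9] [ -3.2 -74.   82.6] r 85.1 ang 0.252
```

View pics/cscene11.png

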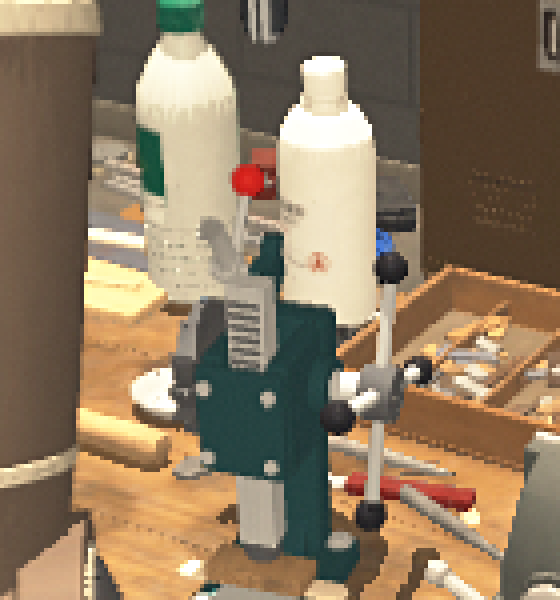

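The star stands at about 0.28 on average and the ball is still back. Next I'll descend behind the ball and push it forward.

Call:
move_arm(
  rows=[
    [[0.7,0,0],[0,0.14,-0.05]],
    [[0.7,0,0],[0,0,0]],
    [[0.55,0,0],[0,0,0]],
    [[0,0,0],[0,0,0]],
    [[0,0,-0.2],[0,0,0]],
    [[0,0,-0.2],[0,0,0]],
    [[0,0,-0.2],[0,0,0]],
    [[0,0,0],[0,0,0]],
  ],
)

```text
time: 10.9
position: [548.7, 224.1, 255.3]
eef_rot: [-0.149, 1.556, 0.159]
force: [1.0, -0.7, -0.3]
opening: -0.0
```

```bash
python3 st.py 85 49 250;python3 star.py scene12.png
```

```text
t 10.9 tcp [548.7 224.1 255.3] tip in press [109.1  48.9 257.3] F [ 1.  -0.7 -0.3] open -0.0
T
 [[ 0.01 -0.19  0.98]
 [ 0.01  0.98  0.19]
 [-1.    0.01  0.01]]
turn(units) [-0.03  0.08 -0.04] sg 1 shift units [ 0.14 -0.   -0.48] world mm [-23.6  -4.7  -7.3] shift after align (final axes) units [ 0.15  0.   -0.48]
joints [-0.67  0.33  0.26  1.66 -0.09  1.15  1.38]
t 10.9 tcp [548.7 224.1 255.3] tip in press [109.1  48.9 257.3] F [ 1.  -0.7 -0.3] open -0.0
red 46 [278.8 154. ] [ 76.1  44.8 276.9]
blk 30 [317.4 177.8] [ 44.  -74.  238.4] r 77.8 ang 0.341
blk 12 [325.9 203.3] [112.2 -74.  129.8] r 100.6 ang 0.358
blk 27 [303.9 215.6] [-58.3 -74.  182.7] r 78.4 ang 0.228
blk 32 [312.3 238.8] [ -3.  -74.   82.8] r 84.8 ang 0.25
```

View pics/cscene12.png

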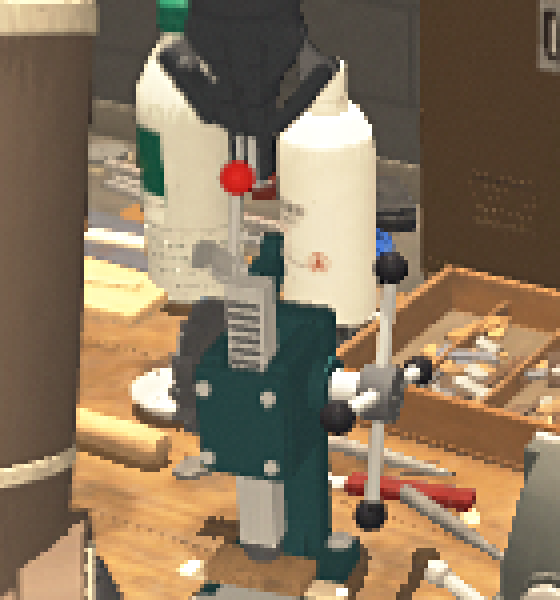

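The ball is coming forward, at crop (236,177). I'll push on.

Call:
move_arm(
  rows=[
    [[0.05,0,-0.15],[0,0.08,-0.04]],
    [[0,0,-0.15],[0,0,0]],
    [[0,0,-0.15],[0,0,0]],
    [[0,0,-0.1],[0,0,0]],
    [[0,0,0],[0,0,0]],
    [[0,0,0],[0,0,0]],
  ],
)

```text
time: 11.7
position: [520.1, 218.5, 252.1]
eef_rot: [-0.154, 1.566, 0.154]
force: [0.6, 0.9, -0.1]
opening: -0.2
```

```bash
python3 st.py 85 49 250;python3 star.py scene13.png
```

```text
t 11.7 tcp [520.1 218.5 252.1] tip in press [ 79.9  49.1 254.1] F [ 0.6  0.9 -0.1] open -0.2
T
 [[-0.   -0.19  0.98]
 [-0.    0.98  0.19]
 [-1.   -0.   -0.  ]]
turn(units) [-0.03 -0.01  0.  ] sg 1 shift units [ 0.08 -0.    0.1 ] world mm [ 5.   0.9 -4.1] shift after align (final axes) units [ 0.08 -0.    0.1 ]
joints [-0.69  0.29  0.25  1.73 -0.08  1.14  1.36]
t 11.7 tcp [520.1 218.5 252.1] tip in press [ 79.9  49.1 254.1] F [ 0.6  0.9 -0.1] open -0.2
red 55 [273.6 159.3] [ 43.3  45.5 274.6]
blk 31 [317.5 177.8] [ 44.2 -74.  238.4] r 77.9 ang 0.343
blk 12 [325.9 203.3] [112.2 -74.  129.8] r 100.6 ang 0.358
blk 26 [303.8 215.7] [-58.6 -74.  182.7] r 78.7 ang 0.227
blk 31 [312.3 238.8] [ -2.7 -74.   82.7] r 84.9 ang 0.246
```

View pics/cscene13.png

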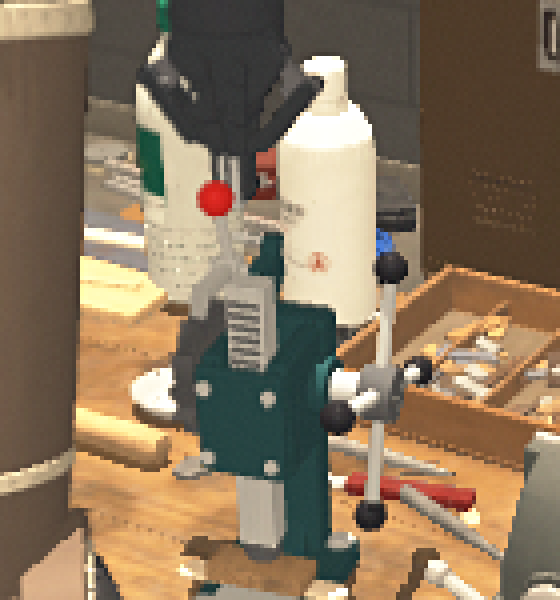

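The pawl has dropped on the wheel: the ball is back at (273.6,159.3), almost at its start pixel, and the star is unchanged. I'll return to the knob.

Call:
move_arm(
  rows=[
    [[0,0,0.5],[0,0,0]],
    [[-0.8,0,0],[0,0,0]],
    [[-0.8,0,0],[0,0,0]],
    [[-0.4,-0.4,-0.8],[0,0,0]],
    [[0,-0.8,-0.8],[0,0,0]],
    [[0,-0.8,-0.8],[0,0,0]],
    [[0,-0.6,-0.2],[0,0,0]],
    [[0,0,0],[0,0,0]],
  ],
)

```text
time: 12.75
position: [442.0, 66.8, 355.1]
eef_rot: [-0.155, 1.565, 0.153]
force: [-1.2, 0.8, 0.5]
opening: 0.1
```

```bash
python3 st.py -10 -74 230
```

```text
t 12.75 tcp [442.   66.8 355.1] tip in press [-26.8 -84.1 357.1] F [-1.2  0.8  0.5] open 0.1
T
 [[ 0.   -0.19  0.98]
 [-0.    0.98  0.19]
 [-1.   -0.   -0.  ]]
turn(units) [-0.04 -0.    0.01] sg 1 shift units [2.54 0.21 0.34] world mm [  14.4   13.2 -127.1] shift after align (final axes) units [2.54 0.2  0.34]
joints [-0.59 -0.01  0.33  1.82  0.    1.33  1.51]
```

Call:
move_arm(
  rows=[
    [[0,0.2,0.2],[0,0,0]],
    [[0.8,0,0],[0,0,0]],
    [[0.8,0,0],[0,0,0]],
    [[0.8,0,0],[0,0,0]],
    [[0.14,0,0],[0,0,0]],
    [[0,0,0],[0,0,0]],
  ],
)

```text
time: 13.5
position: [455.1, 89.0, 225.1]
eef_rot: [-0.161, 1.562, 0.161]
force: [0.4, 0.1, 0.0]
opening: 0.2
```

```bash
python3 st.py 33 -74 230; python3 star.py scene14.png
```

```text
t 13.5 tcp [455.1  89.  225.1] tip in press [ -9.5 -64.9 227.1] F [0.4 0.1 0. ] open 0.2
T
 [[ 0.   -0.2   0.98]
 [ 0.    0.98  0.2 ]
 [-1.   -0.    0.  ]]
turn(units) [0.04 0.02 0.  ] sg 1 shift units [-0.06 -0.19  0.85] world mm [43.5 -0.5  2.9] shift after align (final axes) units [-0.06 -0.18  0.85]
joints [-0.59  0.13  0.33  1.99 -0.05  1.02  1.53]
t 13.5 tcp [455.1  89.  225.1] tip in press [ -9.5 -64.9 227.1] F [0.4 0.1 0. ] open 0.2
red 51 [273.5 159.6] [ 40.2  44.3 275.2]
blk 27 [317.4 178.1] [ 43.8 -74.  237.5] r 76.9 ang 0.342
blk 10 [302.  182.5] [-64.2 -74.  274.3] r 136.8 ang -0.644
blk 12 [325.9 203.3] [112.2 -74.  129.8] r 100.6 ang 0.358
blk 54 [303.7 214.1] [-59.5 -74.  187.7] r 80.8 ang 0.285
blk 35 [312.  238.5] [ -4.9 -74.   84.8] r 83.4 ang 0.278
```

View pics/cscene14.png

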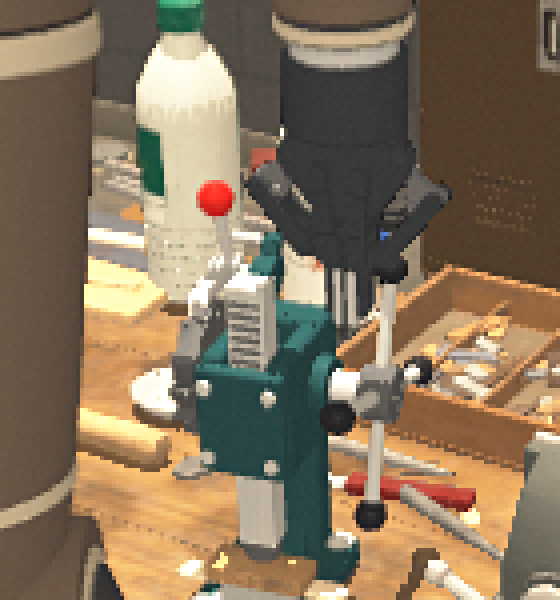

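Call:
move_arm(
  rows=[
    [[0.1,-0.18,0],[0,0,0]],
    [[0,0,0.2],[0,0,0]],
    [[0,0,0.2],[0,0,0]],
    [[0,0,0.15],[0,0,0]],
    [[0,0,0.1],[0,0,0]],
  ],
)

```text
time: 14.18
position: [491.8, 87.0, 222.9]
eef_rot: [-0.16, 1.56, 0.162]
force: [-5.6, -1.6, -4.8]
opening: -0.0
```

```bash
python3 st.py 37 -74 227; python3 star.py scene15.png
```

```text
t 14.18 tcp [491.8  87.  222.9] tip in press [ 26.1 -74.2 224.9] F [-5.6 -1.6 -4.8] open -0.0
T
 [[ 0.   -0.2   0.98]
 [ 0.    0.98  0.2 ]
 [-1.    0.    0.01]]
turn(units) [ 0.04  0.04 -0.01] sg 1 shift units [-0.04  0.    0.22] world mm [10.7  2.3  2.1] shift after align (final axes) units [-0.04  0.    0.22]
joints [-0.56  0.2   0.34  1.92 -0.08  1.03  1.58]
t 14.18 tcp [491.8  87.  222.9] tip in press [ 26.1 -74.2 224.9] F [-5.6 -1.6 -4.8] open -0.0
red 49 [273.5 159.7] [ 40.4  44.4 274.7]
blk 16 [314.1 177.6] [ 18.8 -74.  250.1] r 85.1 ang 0.009
blk 19 [310.5 177.2] [ -6.9 -74.  262.5] r 100.7 ang -0.25
blk 11 [321.  177.5] [ 72.1 -74.  226.9] r 82.2 ang 0.718
blk 14 [325.5 205.2] [108.5 -74.  125.7] r 98.6 ang 0.41
blk 54 [303.8 212.1] [-58.1 -74.  192.4] r 80.9 ang 0.345
blk 38 [311.5 239.1] [ -8.7 -74.   85.4] r 84.0 ang 0.324
```

Call:
move_arm(
  rows=[
    [[0,0,0.1],[0,0,0]],
    [[0,0,0.08],[0,0,0]],
  ],
)

```text
time: 14.48
position: [498.6, 88.4, 221.1]
eef_rot: [-0.161, 1.566, 0.161]
force: [-4.8, -0.8, -3.8]
opening: -0.1
```

```bash
python3 star.py scene16.png
```

```text
t 14.47 tcp [498.6  88.4 221.1] tip in press [ 33.  -74.1 223.1] F [-4.8 -0.8 -3.8] open -0.1
red 47 [273.3 160.1] [ 39.1  44.6 274.2]
blk 20 [311.4 176.9] [  0.  -74.  260.3] r 97.0 ang -0.186
blk 17 [321.6 177. ] [ 77.4 -74.  225.9] r 85.0 ang 0.773
blk 14 [315.  178.5] [ 25.6 -74.  244.6] r 80.0 ang 0.095
blk 52 [304.3 209. ] [-54.  -74.  198.9] r 79.6 ang 0.44
blk 13 [325.2 208.2] [105.3 -74.  118.1] r 99.1 ang 0.493
blk 39 [310.5 239.2] [-16.7 -74.   89.7] r 82.9 ang 0.432
```

Call:
move_arm(
  rows=[
    [[0,0,0.08],[0,0,0]],
  ],
)

```text
time: 14.65
position: [501.5, 89.0, 220.2]
eef_rot: [-0.161, 1.569, 0.161]
force: [-6.8, -1.5, -3.8]
opening: 0.0
```

Call:
move_arm(
  rows=[
    [[0,0,0.08],[0,0,0]],
  ],
)

```text
time: 14.78
position: [504.0, 89.5, 219.4]
eef_rot: [-0.162, 1.572, 0.16]
force: [-6.2, -1.7, -3.7]
opening: 0.1
```

```bash
python3 star.py scene17.png
```

```text
t 14.78 tcp [504.   89.5 219.4] tip in press [ 38.6 -74.2 221.4] F [-6.2 -1.7 -3.7] open 0.1
red 50 [273.2 160.2] [ 36.9  43.8 274.8]
blk 11 [322.8 175.4] [ 87.  -74.  226.4] r 92.4 ang -0.726
blk 10 [312.  176.5] [  4.  -74.  259.7] r 95.7 ang -0.147
blk 56 [304.6 206.2] [-52.1 -74.  205.5] r 81.0 ang 0.524
blk 13 [324.8 210.4] [101.8 -74.  112.8] r 98.7 ang 0.557
blk 39 [310.  239.3] [-20.3 -74.   91.7] r 82.7 ang 0.481
```

Call:
move_arm(
  rows=[
    [[0,0,0.06],[0,0,0]],
  ],
)

```text
time: 14.95
position: [504.8, 89.7, 218.7]
eef_rot: [-0.162, 1.578, 0.16]
force: [-14.1, -3.3, 6.4]
opening: 0.2
```

Call:
move_arm(
  rows=[
    [[0,0,0.06],[0,0,0]],
  ],
)

```text
time: 15.08
position: [505.0, 89.7, 218.6]
eef_rot: [-0.162, 1.584, 0.16]
force: [-16.1, -2.8, 10.3]
opening: 0.1
```

```bash
python3 star.py scene18.png
```

```text
t 15.07 tcp [505.   89.7 218.6] tip in press [ 39.6 -74.1 220.6] F [-16.1  -2.8  10.3] open 0.1
red 50 [273.2 160.2] [ 37.5  44.1 274.5]
blk 15 [316.1 177.1] [ 33.7 -74.  245. ] r 81.5 ang 0.194
blk 14 [322.7 176.6] [ 86.1 -74.  223.3] r 89.6 ang -0.707
blk 18 [312.4 177.4] [  7.  -74.  255.9] r 91.5 ang -0.12
blk 57 [304.7 205.5] [-50.9 -74.  206.9] r 80.6 ang 0.547
blk 14 [324.4 210.9] [ 98.2 -74.  113.2] r 95.4 ang 0.573
blk 40 [309.7 239.4] [-22.3 -74.   92.7] r 82.8 ang 0.508
```

The force rose from 6 to 16 N while the finger stopped, and the pawl stayed at its foot level, so the wheel is held by the next tooth. I'll withdraw.

Call:
move_arm(
  rows=[
    [[0,0,-0.2],[0,0,0]],
    [[0,0,-0.6],[0,0,0]],
    [[-0.6,0,-0.4],[0,0,0]],
    [[-0.8,0,0],[0,0,0]],
    [[-0.8,0,-0.4],[0,0,0]],
    [[0,0,0],[0,0,0]],
    [[0,0,0],[0,0,0]],
    [[0,0,0],[0,0,0]],
  ],
)

```text
time: 16.12
position: [431.3, 74.6, 336.4]
eef_rot: [-0.159, 1.565, 0.163]
force: [0.0, -0.2, -0.1]
opening: -0.2
```

```bash
python3 star.py scene19.png; python3 - <<'E'
from meas import *
a=load('scene19.png');b=load('scene0.png');t=snap('top','top19.png')
d=np.abs(a['img'].astype(int)-b['img']).max(2)
cv2.imwrite('pics/d19.png',np.clip(d*3,0,255).astype(np.uint8))
cv2.imwrite('pics/t19c.png',cv2.resize(t['img'][140:260,210:390,::-1],None,fx=4.4,fy=4.4))
E
```

```text
t 16.12 tcp [431.3  74.6 336.4] tip in press [-35.6 -74.3 338.4] F [ 0.  -0.2 -0.1] open -0.2
red 50 [273.2 160.2] [ 39.3  44.9 273.7]
blk 27 [319.6 177.7] [ 60.6 -74.  231.3] r 78.8 ang 0.571
blk 54 [304.5 206.3] [-52.4 -74.  205.3] r 81.1 ang 0.52
blk 13 [324.8 210.4] [101.8 -74.  112.8] r 98.7 ang 0.557
blk 32 [310.4 239.7] [-17.4 -74.   88.7] r 84.1 ang 0.434
```

View pics/cscene19.png

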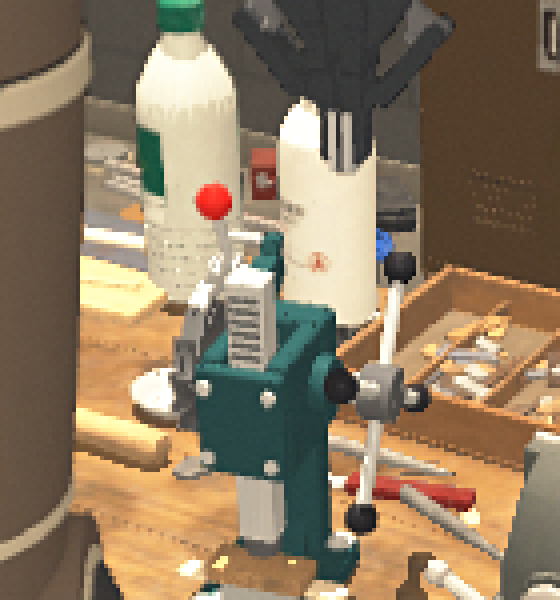

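View pics/scene19.png

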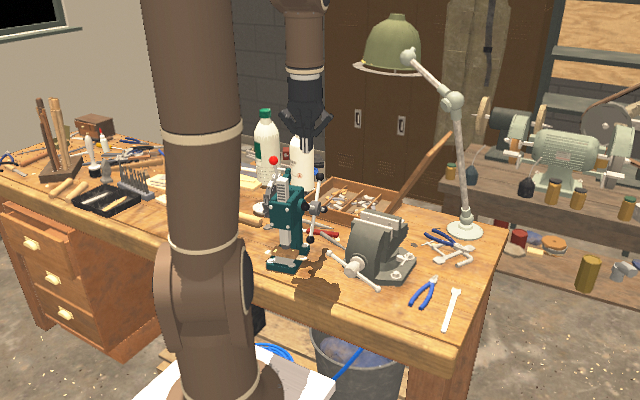

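```bash
python3 - <<'E'
from h import *
print(arm.sense()['force'].round(1)); print(job_done())
E
```

```text
[-0.   0.   0.3]
the job is handed in; nothing more can be done
None
```

I let the press up by one notch and handed the job in. It reports no verdict, so what follows rests on my own checks.

**What I did:**
- With closed fingertips I threw the pawl lever over and pushed the top knob back until the wheel stood at about 0.3 rad.
- I then pushed the red ball forward so the pawl dropped on the wheel. Last, I pushed the knob on until the force rose from about 6 to 16 N (19 N in total) and the finger stopped, which shows the next tooth against the pawl.

**Last checks:**
- **Pawl:** the red ball was back at its starting pixel, (273.2, 160.2) against (273.3, 160.1), so the pawl is down at the foot of the teeth.
- **Wheel:** the four knobs gave 0.43 to 0.57 rad, with a mean of 0.52 against the target of 0.524. Single readings scatter by up to about 0.09 rad, partly from shadows, and the bottom knob alone (0.43) fell below the 0.46 limit. I relied on the force stop and the mean.
- **Robot:** the fingers were clear of everything, with no contact force.
- **Caul, scale and loose things:** I saw no shift in the final scene picture, but I did not measure them one by one.

**Disagreement:** the closed fingertips stood about level with the TCP, not 17 mm ahead of it as stated. The first push passed over the ball without moving it, so I went about 25 mm lower.

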